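# Dock a control unit on sprung test contacts and key its self-test

## Task

Slide the control unit, connector end first, straight into the hooded test dock until you feel its connector bear firmly (about 10 N, held for a moment) on the sprung contacts hidden inside; they bend beyond 20 N, and their depth is set differently every time. Let go, leaving the unit flat on the mat and touching the contacts, then start its self-test: press the large key, then the medium one, then the small one, one at a time, each most of the way down and gently (never more than 15 N). Leave the other things on the bench where they are.

Things in the scene. Friction and masses are not known exactly. Their poses are not given: they have to be found in the camera images.
- unit: Loose black steel control unit, about 0.8 kg, three grey round keys on top: 165 long (x) x 56 wide (y) x 50 mm high, plain long sides. Origin: centre of its underside; x points to the connector end, roughly away from the robot at the start. A grey connector (40 wide, 30 high) sticks out 15 mm at the +x end; a 4 mm thick flange sticks out 15 mm at the foot of the -x end.
- connector (a point): Middle of the connector block's front face: 97.5 mm ahead of the unit's origin, 22 mm above its underside.
- keypad: Thin black plate 100 x 44 x 2 mm fixed on the unit's top, carrying the three keys; origin at the centre of its underside, 34 mm behind the unit's origin and 50 mm above the unit's underside.
- dock: Fixed aluminium hood on the mat: 135 deep (x) x 82 wide x 70 mm high, walls 6 mm, with a terminal block on the roof (18 mm high, from 55 mm behind the mouth) and low feet, 25 mm wide, along both sides. Origin on the mat in the middle of its open mouth; x points into the dock. The opening is 70 mm wide and 64 mm high.
- contacts: Bracket inside the dock that carries the sprung contact pad; its origin is the dock's origin, NOT the pad. The pad's face (50 wide, 4 to 44 mm high) waits 26 to 58 mm inside the mouth, at a depth not told, hidden by the hood. It gives about 0.5 mm per newton along x and pushes back.
- mat: Fixed grey-blue rubber mat, 440 x 840 x 3 mm, its top 3 mm above the table; origin at the centre of its underside.
- spare: Loose plain black enclosure of the same size as the unit, without keys or connector: a bystander. Origin at the centre of its underside.
- wrench: Loose steel wrench, 170 mm, bystander.
- screwdriver: Loose screwdriver, 180 mm, bystander.
- carton: Loose open cardboard carton, 90 x 80 x 60 mm, bystander.
- cup: Loose white plastic cup, 85 mm tall, bystander.
- jar: Loose clear jar with a black lid, 60 mm across, 75 mm tall, on the mat, bystander.
- offcut: Loose aluminium offcut, 110 x 70 x 12 mm, on the mat, bystander.
- key_large (a joint): Travel of the large key (round, 29 mm across): 0 up, 0.008 m fully down; a spring (about 8 N fully down) brings it back.
- key_large_top (a point): Middle of the large key's top face, 64 mm above the unit's underside; it lies 37 mm behind the unit's origin, on its centre line.
- key_medium (a joint): Travel of the medium key (round, 21 mm across): 0 up, 0.008 m fully down; a spring (about 8 N fully down) brings it back.
- key_medium_top (a point): Middle of the medium key's top face, 64 mm above the unit's underside; it lies 3 mm behind the unit's origin, on its centre line.
- key_small (a joint): Travel of the small key (round, 15 mm across): 0 up, 0.008 m fully down; a spring (about 8 N fully down) brings it back.
- key_small_top (a point): Middle of the small key's top face, 64 mm above the unit's underside; it lies 69 mm behind the unit's origin, on its centre line.
Mind the look-alikes: they are no part of the job. Leave any yellow look-alike of the unit alone.

How it is judged (in metres and radians):
On the way, in this order (a step that is already met when the one before it is completed fails the run):
1. the connector bears on the contacts with at least 4 N for 0.3 s, the unit in line with the dock (contact force between unit and contacts above 4 N and angle between the x axis of unit and the x axis of dock, either way round below 0.12 rad and angle between unit's own z axis and vertical below 0.08 rad), for 0.3 s.
2. the unit is let go, still touching the contacts (contact force between unit and contacts above 0.3 N and contact force between unit and the fingers below 0.05 N and angle between the x axis of unit and the x axis of dock, either way round below 0.12 rad and angle between unit's own z axis and vertical below 0.08 rad), for 0.2 s.
3. the large key is pressed at least 5 mm in while the unit touches the contacts, the other keys up (value of joint key_large above 0.005 m and contact force between unit and contacts above 0.3 N and value of joint each of key_medium, key_small below 0.003 m), for 0.05 s.
4. the medium key is pressed at least 5 mm in while the unit touches the contacts, the other keys up (value of joint key_medium above 0.005 m and contact force between unit and contacts above 0.3 N and value of joint each of key_large, key_small below 0.003 m), for 0.05 s.
5. the small key is pressed at least 5 mm in while the unit touches the contacts, the other keys up (value of joint key_small above 0.005 m and contact force between unit and contacts above 0.3 N and value of joint each of key_large, key_medium below 0.003 m), for 0.05 s.
At the end, for the whole second after the job is handed in: The unit rests flat on the mat (within 3 mm), in line with the dock (within 0.12 rad), at rest, its connector at least 20 mm inside the dock and still touching the sprung contacts (more than 0.3 N), all keys up (contact force between unit and contacts above 0.3 N and linear speed of unit below 0.01 m/s and x of connector in the frame of dock above 0.02 m and horizontal distance between unit and mat below 0.4 m and height (world z) of unit below 0.006 m and angle between the x axis of unit and the x axis of dock, either way round below 0.12 rad and angle between unit's own z axis and vertical below 0.08 rad and value of joint each of key_large, key_medium, key_small below 0.003 m).
It fails at once if the contacts are pushed with more than 20 N (contact force between unit and contacts above 20 N).
It fails at once if the keypad is pressed with more than 15 N (contact force between keypad and anything else above 15 N).
It fails at once if two keys are down together (value of joint each of key_large, key_medium above 0.004 m or value of joint each of key_large, key_small above 0.004 m or value of joint each of key_medium, key_small above 0.004 m).
It fails at once if the unit is tipped over 0.35 rad (angle between unit's own z axis and vertical above 0.35 rad).
It fails at once if a bystander is moved by more than 25 mm (distance of any of spare, wrench, screwdriver, carton, cup, jar, offcut from where it was at the start of the episode above 0.025 m).
It also fails if it takes over 64 s, if anything falls off the work surface, if the arm or the gripper's body presses on something with over 40 N, if the wrist force passes 120 N, or if a joint passes its speed limit or range.

## Robot

A 6-joint arm with a two-finger parallel gripper is mounted at the origin on the work surface. World frame = base frame: x ahead of the robot, y to its left, z up, the work surface at z = 0. Lengths are in mm, angles in rad, forces in N, time in s.
With the tool pointing down it reaches from about 325 to 1000 mm from the base axis. Payload 5.1 kg.
Tool frame: the origin (TCP) lies midway between the tips of the shut fingers; the grasp point (between the pads) lies 19 mm behind it (manip.grasp_offset is the z of the grasp point in the tool frame, in mm); z points along the fingers, y is the line along which they close (so a half turn about z gives the same grasp; the last joint's range is limited). The gripper opens to 85 mm and grips with 20 to 120 N. Pads are 22 mm wide; open, the fingers measure 114 mm over their backs; the gripper's body (76 mm by 85 mm) begins 54 mm behind the grasp point. The pads swing forward as they close: fully open they stand 13 mm farther back than shut.
Start: joints at [-1.186, 0.124, 1.65, -0, 1.367, -0.083], TCP at [293.068, -580.169, 231.322] pointing down, gripper open.
Joint ranges: [-2.61, 2.61], [-1.02, 2.33], [0.03, 2.71], [-1.35, 4.49], [0.32, 2.68], [-2.91, 2.91]. Speed limits (rad/s): [2.57, 2.57, 3.14, 3.14, 3.14, 3.14].

## Interface

Orientations are given as [roll, pitch, yaw] about the fixed x, y, z axes, in that order (R = Rz(yaw) Ry(pitch) Rx(roll)).
In Python, from bench import manip gives the robot as it stands. The module is installed in compiled form; this text tells all that it offers.
- The arm moves only by the tool jog_arm, never from a script. Its argument "commands" is a list of rows, each a list of 7 numbers: the turn, a rotation vector about the tool's x, y, z in rad, then the shift along the tool's x, y, z in mm, then the opening, from 0 (shut) to 1 (fully open). A call has 1 to 10 rows; each row is the pose to reach, as a shift and turn from the pose commanded when the call began, along the tool's axes at that moment; what a row does not reach only later rows make up. A row lasts 1/12 s, in which the tool goes at most 41.7 mm and 7.16 degrees, less where a joint would pass 70% of its speed; a pose out of reach is approached as far as the arm can. A call with a gripper value outside its range is refused whole. The fingers move at their own pace and stop on an object; "grip_force" is the grip in N (left out, the last holds). Time passes only in rows, so rows that repeat a pose let the fingers close. It gives the time, the measured TCP pose, the force, the opening and the grip force at its end, in the units of the state.
- manip.get_obs(): the state, without advancing time (a new reading comes with each control period).
- manip.capture(name): name is "scene" or "top" or "wrist"; returns the picture (480x640x3 uint8, red, green, blue); there is no depth.
- manip.camera_model(name): a dict with "fx", "fy", "cx", "cy" (pixels), "distortion" ([k1, k2, p1, p2, k3] as OpenCV has them; the pictures are not rectified), "R" (3x3) and "t" (3): a world point X has camera coordinates R X + t; the wrist camera has in their place "T_tool_cam" (4x4, takes a point from camera to tool coordinates, whose origin is the TCP and whose axes are the flange's). Camera axes: x right, y down, z forward; pixel columns grow to the right and rows downward; lengths in mm; the calibration is good to about 2 mm. A picture is of the moment at which its call begins: read the wrist's pose just before it. camera_model takes no time and is no camera call.
- manip.hand_in(): hands the job in; it is judged then, once.
The state is a dict: "time": time; "qpos": joint angles; "joint_velocities": joint speeds; "joint_torque": joint torques, N m; "eef_pos": TCP position; "ee_rot": TCP orientation; "force": force on the tool from outside, world axes, zero at the start; "torque": the same for the moment, N m; "gripper_width": opening from 0.0 (shut) to 1.0 (fully open); "grip_force": force on a finger pad.
Only numpy, scipy, OpenCV 4.12 (cv2) and the standard library are available. Lean on these libraries where they do the work, as an engineer would, in place of code of your own. Each camera call takes 0.05 s, during which the arm holds its last target. There are 200 camera calls.

## Working session

There is one attempt and no reset: what is moved stays moved. The work goes in short steps, Python scripts to look and compute and a tool call to move; the robot and the scene stay as the last step left them, time stands still between calls to the robot, and variables do not carry over. Pictures are saved under pics/ and viewed, at most 10 in all, crops included, and the job is handed in when it is done.

Besides the shell and the picture viewer there is one more tool, called after "Call:" as name(argument=value, ...) on one line, values as JSON. jog_arm: Moves the arm, as the interface text tells. Its arguments: {"type":"object","properties":{"commands":{"type":"array"},"grip_force":{"type":"number"}},"required":["commands"]}

```bash
mkdir -p pics; cat > h.py <<'E'
import numpy as np, cv2
from bench import manip
def snap(n,f):
    im=manip.capture(n); cv2.imwrite(f'pics/{f}.png',im[:,:,::-1]); return im
def ray(n,uv,obs=None):
    m=manip.camera_model(n)
    K=np.array([[m['fx'],0,m['cx']],[0,m['fy'],m['cy']],[0,0,1.]])
    p=cv2.undistortPoints(np.array(uv,float).reshape(-1,1,2),K,np.array(m['distortion'],float)).reshape(-1,2)
    d=np.c_[p,np.ones(len(p))]
    R=np.array(m['R']);t=np.array(m['t'])
    return -R.T@t, d@R
def onz(n,uv,z):
    o,d=ray(n,uv); return o+d*((z-o[2])/d[:,2])[:,None]
def proj(n,X):
    m=manip.camera_model(n)
    K=np.array([[m['fx'],0,m['cx']],[0,m['fy'],m['cy']],[0,0,1.]])
    return cv2.projectPoints(np.array(X,float).reshape(-1,1,3),cv2.Rodrigues(np.array(m['R'],float))[0],np.array(m['t'],float),K,np.array(m['distortion'],float))[0].reshape(-1,2)
E
python3 - <<'E'
from h import *
snap('top','top0');snap('scene','scene0')
for n in('top','scene'):
    print(n,ray(n,[[320,240]]))
print(manip.grasp_offset, manip.get_obs())
E
```

```text
top (array([318.70987829,   1.01484701, 994.45958314]), array([[ 0.13944955, -0.05220225, -0.98935783]]))
scene (array([1063.04098924, -371.52332464,  670.89558623]), array([[-0.65083387,  0.37663453, -0.65921479]]))
-18.700000000000003 {'time': 0.1, 'qpos': array([-1.18558013e+00,  1.24471954e-01,  1.65154885e+00, -1.50634919e-05,
        1.36750853e+00, -8.26000597e-02]), 'joint_velocities': array([ 0.0007276 , -0.0029879 , -0.00036284, -0.00038591,  0.00028894,
        0.0005291 ]), 'joint_torque': array([ 5.00681472e-04, -4.24930429e+01, -3.66652751e+01, -1.31223946e-04,
        3.94573639e-03,  2.36407395e-06]), 'eef_pos': array([ 292.86957868, -579.65625115,  230.14844495]), 'ee_rot': array([-3.13966136e+00, -1.45090876e-04,  4.67819176e-01]), 'force': array([-0.25089305,  0.51919294,  0.14967421]), 'torque': array([-0.03758245, -0.02884432,  0.00202337]), 'grip_force': 0.0, 'gripper_width': 0.9973268492343927}
```

View pics/top0.png

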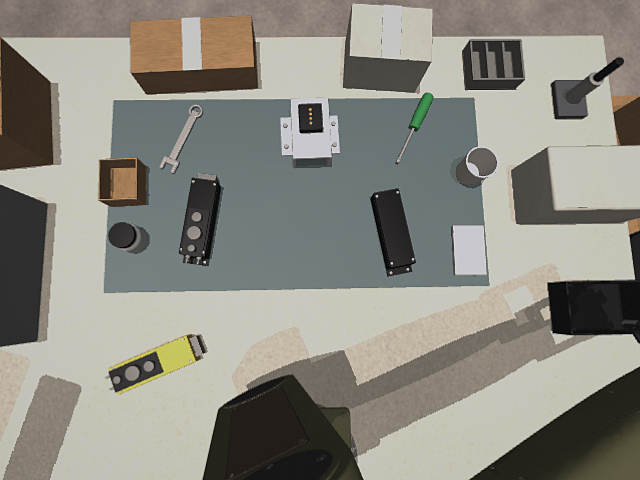

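View pics/scene0.png

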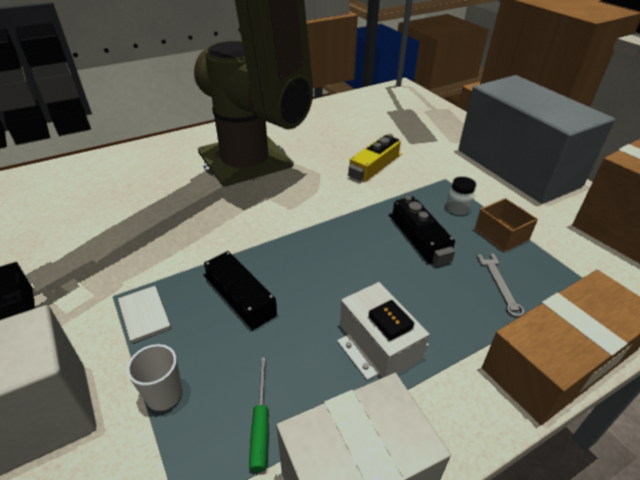

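Three candidates: the black one with keys at top (200,220), the plain black one at (393,231) which is the spare, and the yellow look-alike at (155,363). The first fits, having black steel, three keys and a grey connector. I'll confirm it in a crop together with the dock.

```bash
python3 - <<'E'
from h import *
im=cv2.imread('pics/top0.png')
a=cv2.resize(im[165:275,160:240],None,fx=5,fy=5,interpolation=cv2.INTER_CUBIC)
b=cv2.resize(im[90:175,270:350],None,fx=5,fy=5,interpolation=cv2.INTER_CUBIC)
c=np.zeros((550,800,3),np.uint8);c[:,:400]=a;c[:425,400:]=b
cv2.imwrite('pics/crop1.png',c)
g=cv2.cvtColor(im,cv2.COLOR_BGR2GRAY)
# keys
roi=np.zeros_like(g);roi[205:255,180:212]=1
m=((g>60)&(g<150)&(roi>0)).astype(np.uint8)
# restrict to inside the black body: grey neutral
hsv=cv2.cvtColor(im,cv2.COLOR_BGR2HSV); m&=(hsv[...,1]<40).astype(np.uint8)
n,l,s,ce=cv2.connectedComponentsWithStats(m)
for i in range(1,n):
    if s[i,4]>15: print('key',s[i],ce[i],onz('top',[ce[i]],67)[0])
w=((g>150)).astype(np.uint8); w[:92]=0;w[175:]=0;w[:,:272]=0;w[:,350:]=0
for c in cv2.findContours(w,0,2)[0]:
    if cv2.contourArea(c)>200: print(cv2.approxPolyDP(c,1.5,True).reshape(-1,2).tolist())
E
```

```text
key [180 205   7  38 149] [181.93288591 218.17449664] [499.29825295 237.58549916  67.        ]
key [191 212  11  10  75] [195.73333333 216.12      ] [503.26468088 209.25160662  67.        ]
key [186 226  15  14 143] [192.72027972 232.02797203] [469.88458297 214.72142537  67.        ]
key [191 227  14  28 102] [199.46078431 244.6372549 ] [443.42224218 200.36656572  67.        ]
key [187 244   8   8  40] [190.275 247.55 ] [437.66976236 218.98614513  67.        ]
[[272, 92], [272, 98], [291, 99], [291, 116], [280, 118], [282, 154], [292, 154], [294, 158], [331, 156], [331, 147], [332, 152], [339, 152], [337, 116], [328, 117], [327, 98], [349, 97], [349, 92]]
```

View pics/crop1.png

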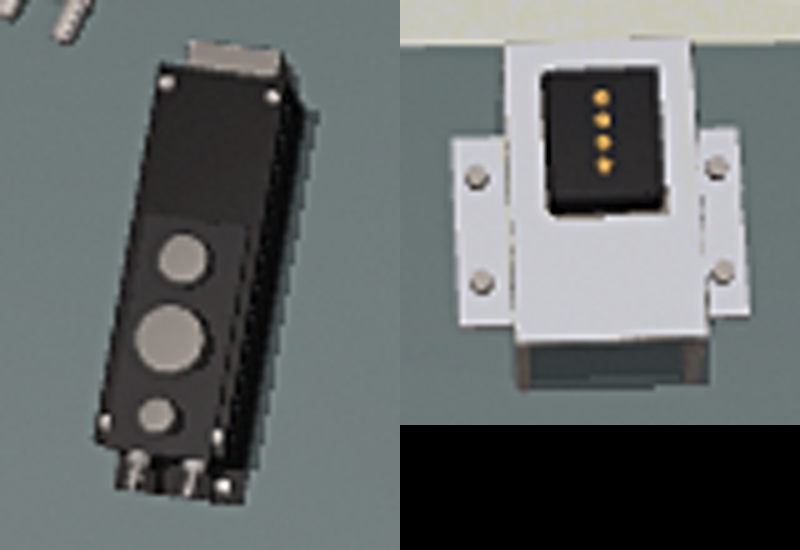

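The crop shows the unit with its connector at the top (crop 235,55) and keys at (183,258) medium, (170,338) large and (157,415) small. The dock mouth's roof edge runs (515,343)-(706,330), with its feet at the mouth at (521,388) and (708,382). The key spacings measure 34 and 32 mm, as specified.

```bash
cat >> h.py <<'E'
def go(x,y,z,yaw):
    o=manip.get_obs(); p=o['eef_pos']; r=o['ee_rot']
    from scipy.spatial.transform import Rotation as Ro
    R=Ro.from_euler('xyz',r); T=Ro.from_euler('xyz',[np.pi,0,yaw])
    print('turn',(R.inv()*T).as_rotvec().round(4),'shift',R.inv().apply(np.array([x,y,z])-p).round(1))
E
python3 - <<'E'
from h import *
c=lambda u,v:[270+(u-400+.5)/5-.5,90+(v+.5)/5-.5]
uv=[c(515,343),c(706,330),c(505,40),c(690,38)]
P=onz('top',uv,73);print('roof',P.round(1))
Q=onz('top',[c(521,388),c(708,382)],3);print('mouth foot',Q.round(1))
F=onz('top',[c(452,139),c(461,325),c(739,128),c(750,315)],6);print('feet',F.round(1))
for a,b in((P[0],P[2]),(P[1],P[3]),(F[1],F[0]),(F[3],F[2])): print('yaw',np.arctan2(*(b-a)[1::-1]), np.linalg.norm(b-a))
for a,b in((P[1],P[0]),(Q[1],Q[0])): print('front',np.arctan2(-(b-a)[0],(b-a)[1]),np.linalg.norm(b-a),(a+b)/2)
# unit check in the scene view: keys
k=np.array([[503.3,209.25,67],[469.9,214.7,67],[437.7,219,67]])
print('scene px',proj('scene',k).round(1))
im=cv2.imread('pics/scene0.png');g=cv2.cvtColor(im,6);m=((g>75)).astype(np.uint8);m[:,:392]=0;m[:,440:]=0;m[:190]=0;m[250:]=0
n,l,s,ce=cv2.connectedComponentsWithStats(m)
print([(ce[i].round(1).tolist(),s[i,4]) for i in range(1,n) if 10<s[i,4]<300])
u=np.array([np.cos(-.147),np.sin(-.147)]);g=k[0,:2]+3*u-15*u;print(g);go(g[0],g[1],230,-.147)
E
```

```text
roof [[624.4   6.6  73. ]
 [629.3 -74.6  73. ]
 [760.8   9.2  73. ]
 [761.2 -71.   73. ]]
mouth foot [[626.3   4.6   3. ]
 [628.3 -80.6   3. ]]
feet [[ 744.6   34.8    6. ]
 [ 655.4   31.5    6. ]
 [ 749.   -97.9    6. ]
 [ 658.8 -100.4    6. ]]
yaw 0.019190515464805793 136.44692902476058
yaw 0.026987955372456424 131.94622832952342
yaw 0.03759863574340358 89.32920464240517
yaw 0.02776735438115766 90.20078601769869
front 0.06070643278879454 81.33875728174691 [626.84193632 -33.96763773  73.        ]
front 0.02276938413228223 85.19683470582818 [627.28106193 -37.99307018   3.        ]
scene px [[424.  214.5]
 [416.2 205.6]
 [408.6 197.4]]
[([415.0, 205.2], np.int32(64)), ([423.1, 214.1], np.int32(34)), ([398.7, 240.6], np.int32(288))]
[491.42942069 211.00765381]
turn [-1.900e-03  5.000e-04  6.148e-01] shift [ 533.8 -616.2    1.4]
```

Call:
jog_arm(commands=[[0,0,0.06,53,-62,0,1],[0,0,0.12,80,-92,0,1],[0,0,0.18,107,-123,0,1],[0,0,0.24,133,-154,0,1],[0,0,0.3,160,-185,0,1],[0,0,0.36,187,-216,0,1],[0,0,0.42,214,-247,0,1],[0,0,0.48,240,-277,0,1],[0,0,0.55,267,-308,0,1],[0,0,0.615,267,-308,0,1]])

```text
time: 0.93
eef_pos: [392.3, -182.2, 230.9]
ee_rot: [-3.141, 0.0, -0.15]
force: [0.6, -0.2, -0.5]
gripper_width: 1.003
grip_force: 0.0
```

```bash
python3 -c "
from h import *
print(manip.get_obs()['eef_pos']);go(491.4,211,150,-.147)"
```

```text
[ 392.31564772 -182.16640494  230.91725308]
turn [-0.0007  0.0001 -0.0029] shift [  39.3 -403.5   81.2]
```

Call:
jog_arm(commands=[[0,0,0,4,-41,0,1],[0,0,0,8,-82,0,1],[0,0,0,12,-123,0,1],[0,0,0,16,-164,0,1],[0,0,0,20,-205,0,1],[0,0,0,24,-246,20,1],[0,0,0,28,-287,40,1],[0,0,0,32,-328,60,1],[0,0,0,36,-368,80,1],[0,0,0,39.3,-403.5,81,1]])

```text
time: 1.77
eef_pos: [486.5, 201.4, 148.0]
ee_rot: [3.139, 0.005, -0.147]
force: [0.6, -1.0, 0.6]
gripper_width: 1.0
grip_force: 0.0
```

Call:
jog_arm(commands=[[0,0,0,0,0,0,1],[0,0,0,0,0,0,1]])

```text
time: 1.93
eef_pos: [487.6, 201.8, 150.1]
ee_rot: [3.14, 0.003, -0.143]
force: [0.0, 0.1, -0.3]
gripper_width: 0.998
grip_force: 0.0
```

```bash
python3 - <<'E'
from h import *
o=manip.get_obs(); im=snap('wrist','w1'); print(o['eef_pos'],o['ee_rot'],o['force']); go(491.4,211,12,-.147)
m=manip.camera_model('wrist'); T=np.array(m['T_tool_cam'])
from scipy.spatial.transform import Rotation as Ro
R=Ro.from_euler('xyz',o['ee_rot']).as_matrix()
Rw=R@T[:3,:3]; c=R@T[:3,3]+o['eef_pos']; print('cam',c,Rw[:,2])
K=np.array([[m['fx'],0,m['cx']],[0,m['fy'],m['cy']],[0,0,1.]])
k=np.array([[503.3,209.25,67],[469.9,214.7,67],[437.7,219,67]])
print(cv2.projectPoints(k,cv2.Rodrigues(Rw.T)[0],-Rw.T@c,K,np.array(m['distortion'],float))[0].reshape(-1,2).round(1))
E
```

```text
[487.63553988 201.8096131  150.06783705] [ 3.14008945e+00  2.87815349e-03 -1.43487077e-01] [ 0.04643294  0.06820184 -0.30237665]
turn [0.0011 0.0015 0.0016] shift [  2.1 -10.8 138.8]
cam [572.35585649 190.44980034 292.23621953] [-0.32852233  0.04571096 -0.94338941]
[[306.4 229.7]
 [306.1 279.1]
 [307.3 322.4]]
```

View pics/w1.png

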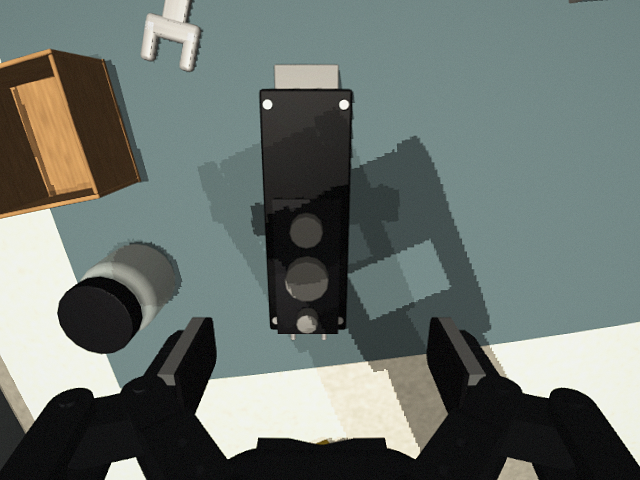

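The wrist view shows the keys at (306,230), (307,279) and (307,322), as predicted from the top view, with the jar well clear of the fingers. I'll descend and grip.

Call:
jog_arm(commands=[[0,0,0.002,1,-5,20,1],[0,0,0.002,2,-11,50,1],[0,0,0.002,2,-11,80,1],[0,0,0.002,2,-11,105,1],[0,0,0.002,2,-11,125,1],[0,0,0.002,2,-11,139,1],[0,0,0.002,2,-11,139,1],[0,0,0.002,2,-11,139,0.8],[0,0,0.002,2,-11,139,0.7],[0,0,0.002,2,-11,139,0.6]], grip_force=50)

```text
time: 2.82
eef_pos: [493.8, 211.1, 15.0]
ee_rot: [-3.139, -0.003, -0.15]
force: [1.1, -0.8, -5.3]
gripper_width: 0.648
grip_force: 56.2
```

Call:
jog_arm(commands=[[0,0,0,0,0,0,0.5],[0,0,0,0,0,0,0.4],[0,0,0,0,0,0,0.4],[0,0,0,0,0,0,0.4],[0,0,0,0,0,0,0.4],[0,0,0,0,0,0,0.4]], grip_force=50)

```text
time: 3.32
eef_pos: [493.8, 211.1, 14.9]
ee_rot: [-3.14, -0.003, -0.15]
force: [-0.6, -2.0, 6.2]
gripper_width: 0.65
grip_force: 57.8
```

```bash
python3 - <<'E'
from h import *
o=manip.get_obs();print(o['force'],o['torque'])
# unit origin offset from tcp along unit x = 15; dock (627,-35.2) yaw .03
u=np.array([np.cos(.03),np.sin(.03)]);d=np.array([627,-35.2])
p=d+u*(-97.5-15-15)   # connector 15 mm before the mouth
print(p); go(p[0],p[1],31,.03); go(491.4,211,31,-.147)
E
```

```text
[-0.61582654 -2.04357747  6.24762681] [-0.12431859  0.07915383 -0.13442382]
[499.5573707  -39.02442628]
turn [-0.0009 -0.0033 -0.1796] shift [ 43.1 246.4 -16.3]
turn [-0.0012 -0.0032 -0.0026] shift [ -2.3   0.4 -16.2]
```

Call:
jog_arm(commands=[[0,0,0,0,0,-5,0.4],[0,0,0,0,0,-12,0.4],[0,0,0,0,0,-20,0.4],[0,0,0,0,0,-20,0.4],[0,0,0,0,0,-20,0.4],[0,0,0,0,0,-20,0.4]])

```text
time: 3.82
eef_pos: [491.6, 210.7, 32.3]
ee_rot: [3.141, 0.001, -0.149]
force: [-0.5, 0.4, -7.8]
gripper_width: 0.648
grip_force: 56.4
```

```bash
python3 - <<'E'
from h import *
o=manip.get_obs();print(o['force'],o['torque'],o['joint_torque'])
u=np.array([np.cos(.03),np.sin(.03)]);d=np.array([627,-35.2])
p=d+u*(-97.5-12.6-15)
print(p); go(p[0],p[1],31,.03)
E
```

```text
[-0.4880733   0.42139868 -7.84272336] [0.07501116 0.10376239 0.01091208] [-2.73834659e-03 -3.88479173e+01 -3.45268035e+01 -2.67225306e-02
 -9.11312923e-02 -5.00498336e-04]
[501.95629078 -38.95243708]
turn [ 0.0003  0.0008 -0.1791] shift [ 47.3 245.4   1.4]
```

Call:
jog_arm(commands=[[0,0,-0.02,5,25,0,0.4],[0,0,-0.04,10,55,0,0.4],[0,0,-0.06,16,87,0,0.4],[0,0,-0.09,23,120,0,0.4],[0,0,-0.12,30,153,0,0.4],[0,0,-0.14,36,186,0,0.4],[0,0,-0.16,42,215,0,0.4],[0,0,-0.179,46,236,0,0.4],[0,0,-0.179,47.3,245.4,0,0.4],[0,0,-0.179,47.3,245.4,0,0.4]])

```text
time: 4.65
eef_pos: [502.1, -40.6, 32.3]
ee_rot: [3.141, 0.001, 0.027]
force: [0.6, 0.5, -6.6]
gripper_width: 0.651
grip_force: 57.2
```

Call:
jog_arm(commands=[[0,0,0,0,0,5,0.4],[0,0,0,0,0,10,0.4],[0,0,0,0,0,13,0.4],[0,0,0,0,0,13,0.4],[0,0,0,0,0,13,0.4]])

```text
time: 5.07
eef_pos: [501.9, -38.0, 19.0]
ee_rot: [-3.141, 0.001, 0.031]
force: [0.7, 0.7, -7.9]
gripper_width: 0.653
grip_force: 57.1
```

```bash
python3 - <<'E'
from h import *
o=manip.get_obs();print(o['force'],o['eef_pos'],o['ee_rot'])
im=snap('wrist','w2');t=snap('top','t2');s=snap('scene','s2')
c=np.zeros((600,800,3),np.uint8)
c[:300,:400]=cv2.resize(im[:,:,::-1],(400,300))
a=cv2.resize(t[90:240,270:380,::-1],None,fx=4,fy=4,interpolation=2);c[:,400:][:600,:400]=a[:,:400]
c[300:,:400]=cv2.resize(s[200:395,260:520,::-1],(400,300),interpolation=2)
cv2.imwrite('pics/c2.png',c)
E
```

```text
[ 0.72735347  0.66949117 -7.92243759] [501.85424095 -37.95075543  18.97419059] [-3.14115354e+00  1.40490617e-03  3.10567702e-02]
```

View pics/c2.png

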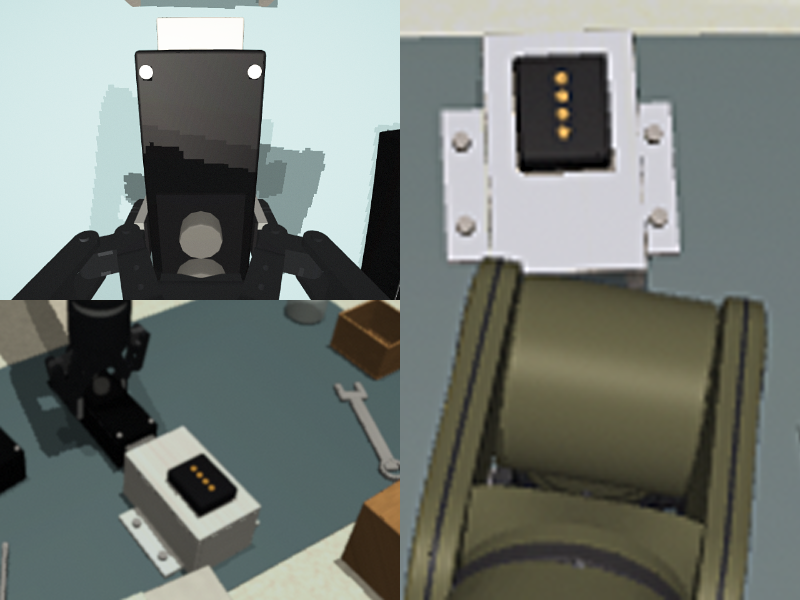

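```bash
python3 - <<'E'
import cv2
im=cv2.imread('pics/w2.png');cv2.imwrite('pics/c3.png',cv2.resize(im[:110,220:480],(780,330),interpolation=2))
E
```

```text
(no output)
```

View pics/c3.png

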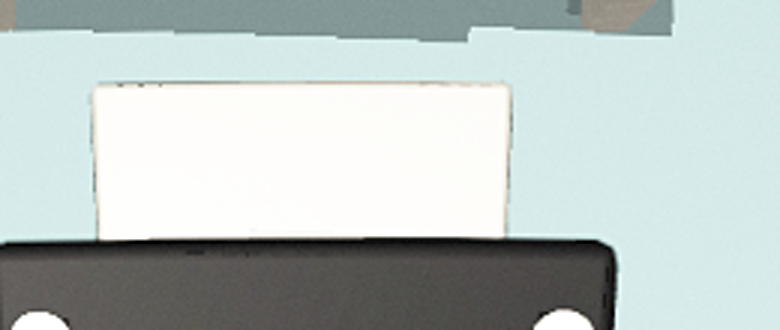

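The crop shows the connector at columns 92–512 and the dock wall feet with their inner edges near 15 and 590. I'll check this numerically.

```bash
python3 - <<'E'
from h import *
im=cv2.imread('pics/w2.png').astype(int)
tan=((im[...,2]-im[...,0])>8)&(im[...,2]<200)
for r in (0,2,4,6,8,10): x=np.where(tan[r])[0]; print(r,x.min() if len(x) else 0,[ (int(a[0]),int(a[-1])) for a in np.split(x,np.where(np.diff(x)>2)[0]+1) if len(a)>2])
m=manip.camera_model('wrist'); T=np.array(m['T_tool_cam'])
from scipy.spatial.transform import Rotation as Ro
pos=np.array([501.85,-37.95,18.97]);R=Ro.from_euler('xyz',[-3.14115,.0014,.03106]).as_matrix()
Rw=R@T[:3,:3]; c=R@T[:3,3]+pos
K=np.array([[m['fx'],0,m['cx']],[0,m['fy'],m['cy']],[0,0,1.]])
def W(uv,z):
    p=cv2.undistortPoints(np.array(uv,float).reshape(-1,1,2),K,np.array(m['distortion'],float)).reshape(-1,2)
    d=np.c_[p,np.ones(len(p))]@Rw.T; return c+d*((z-c[2])/d[:,2])[:,None]
print('connector top front (z~42)',W([[250.5,28],[390.5,28]],42).round(1))
print('wall feet',W([[225,9.5],[417,10.5],[444,11.5]],3).round(1))
print('body top front corners',W([[220+5/3,81.5],[424.5,81.5]],58).round(1))
E
```

```text
0 200 [(200, 224), (414, 437)]
2 202 [(202, 224), (414, 435)]
4 204 [(204, 224), (414, 433)]
6 207 [(207, 224), (414, 431)]
8 209 [(209, 224), (414, 429)]
10 213 [(213, 216)]
connector top front (z~42) [[609.3 -13.9  42. ]
 [610.6 -53.7  42. ]]
wall feet [[622.9   2.4   3. ]
 [624.8 -69.5   3. ]
 [625.  -79.7   3. ]]
body top front corners [[593.7  -9.1  58. ]
 [595.3 -60.9  58. ]]
```

Call:
jog_arm(commands=[[0,0,0,0,0,2.5,0.4],[0,0,0,4,0,2.5,0.4],[0,0,0,9,0,2.5,0.4],[0,0,0,14,0,2.5,0.4],[0,0,0,19,0,2.5,0.4],[0,0,0,24,0,2.5,0.4],[0,0,0,29,0,2.5,0.4],[0,0,0,33,0,2.5,0.4],[0,0,0,36,0,2.5,0.4],[0,0,0,36,0,2.5,0.4]])

```text
time: 6.05
eef_pos: [539.2, -37.8, 17.3]
ee_rot: [3.141, -0.001, 0.03]
force: [0.0, 0.3, -6.7]
gripper_width: 0.648
grip_force: 57.1
```

Call:
jog_arm(commands=[[0,0,0,1,0,0,0.4],[0,0,0,2,0,0,0.4],[0,0,0,3,0,0,0.4],[0,0,0,4,0,0,0.4],[0,0,0,5,0,0,0.4],[0,0,0,5,0,0,0.4]])

```text
time: 6.55
eef_pos: [543.6, -37.6, 17.3]
ee_rot: [3.142, -0.0, 0.03]
force: [0.7, 0.3, -6.7]
gripper_width: 0.647
grip_force: 57.1
```

Call:
jog_arm(commands=[[0,0,0,1,0,0,0.4],[0,0,0,2,0,0,0.4],[0,0,0,3,0,0,0.4],[0,0,0,4,0,0,0.4],[0,0,0,5,0,0,0.4],[0,0,0,5,0,0,0.4]])

```text
time: 7.05
eef_pos: [547.8, -37.4, 17.0]
ee_rot: [-3.141, 0.002, 0.03]
force: [-4.8, 0.1, -5.4]
gripper_width: 0.649
grip_force: 57.4
```

Call:
jog_arm(commands=[[0,0,0,0.7,0,0,0.4],[0,0,0,1.4,0,0,0.4],[0,0,0,2,0,0,0.4],[0,0,0,2.5,0,0,0.4],[0,0,0,2.5,0,0,0.4],[0,0,0,2.5,0,0,0.4],[0,0,0,2.5,0,0,0.4]])

```text
time: 7.63
eef_pos: [549.5, -37.4, 16.9]
ee_rot: [-3.141, 0.003, 0.03]
force: [-7.9, -0.4, -2.0]
gripper_width: 0.646
grip_force: 57.6
```

Call:
jog_arm(commands=[[0,0,0,0.6,0,0,0.4],[0,0,0,1.2,0,0,0.4],[0,0,0,1.5,0,0,0.4],[0,0,0,1.5,0,0,0.4],[0,0,0,1.5,0,0,0.4],[0,0,0,1.5,0,0,0.4],[0,0,0,1.5,0,0,0.4]])

```text
time: 8.22
eef_pos: [550.5, -37.3, 16.9]
ee_rot: [-3.141, 0.005, 0.03]
force: [-10.0, -0.4, -1.1]
gripper_width: 0.65
grip_force: 57.8
```

Call:
jog_arm(commands=[[0,0,0,0,0,0.5,0.4],[0,0,0,0,0,1,0.4],[0,0,0,0,0,1.5,0.4],[0,0,0,0,0,1.5,0.4],[0,0,0,0,0,1.5,0.4],[0,0,0,0,0,1.5,0.4]])

```text
time: 8.72
eef_pos: [550.4, -37.3, 15.3]
ee_rot: [-3.141, 0.005, 0.03]
force: [-10.5, -0.6, -1.2]
gripper_width: 0.646
grip_force: 57.9
```

Call:
jog_arm(commands=[[0,0,0,0,0,0.5,0.4],[0,0,0,0,0,1,0.4],[0,0,0,0,0,1,0.4],[0,0,0,0,0,1,0.4]])

```text
time: 9.05
eef_pos: [550.5, -37.4, 15.0]
ee_rot: [-3.141, 0.005, 0.03]
force: [-12.2, -1.4, 3.7]
gripper_width: 0.649
grip_force: 58.6
```

```bash
python3 - <<'E'
from h import *
o=manip.get_obs();print(o['force'],o['torque'],o['ee_rot'])
s=snap('scene','s3');w=snap('wrist','w3')
c=np.zeros((300,800,3),np.uint8);c[:,:400]=cv2.resize(s[200:350,270:470,::-1],(400,300),interpolation=2);c[:,400:]=cv2.resize(w[:,:,::-1],(400,300))
cv2.imwrite('pics/c4.png',c)
E
```

```text
[-12.22142668  -1.38063724   3.729403  ] [0.09602089 1.33534049 0.0295267 ] [-3.14121789  0.00497459  0.02994978]
```

View pics/c4.png

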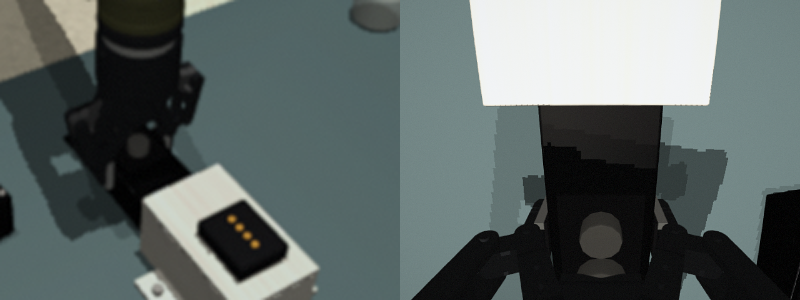

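The picture shows the unit straight in the mouth and the walls clear on both sides. It is resting on the mat. I'll ease the preload to about 4 N so the springs can't throw the unit back, then release.

Call:
jog_arm(commands=[[0,0,0,-0.8,0,-0.5,0.4],[0,0,0,-1.6,0,-0.5,0.4],[0,0,0,-2.4,0,-0.5,0.4],[0,0,0,-3.2,0,-0.5,0.4],[0,0,0,-4,0,-0.5,0.4],[0,0,0,-4,0,-0.5,0.4],[0,0,0,-4,0,-0.5,0.4]], grip_force=20)

```text
time: 9.73
eef_pos: [547.8, -37.4, 15.1]
ee_rot: [-3.141, 0.001, 0.03]
force: [-5.8, 0.3, -3.7]
gripper_width: 0.646
grip_force: 57.6
```

Call:
jog_arm(commands=[[0,0,0,-0.4,0,0.2,0.4],[0,0,0,-0.8,0,0.4,0.4],[0,0,0,-1,0,0.4,0.4],[0,0,0,-1,0,0.4,0.4]], grip_force=20)

```text
time: 10.07
eef_pos: [547.6, -37.4, 15.0]
ee_rot: [-3.141, -0.001, 0.03]
force: [-4.2, 1.3, -4.0]
gripper_width: 0.65
grip_force: 57.5
```

Call:
jog_arm(commands=[[0,0,0,0,0,0.4,0.4],[0,0,0,0,0,0.5,0.4],[0,0,0,0,0,0.5,0.7],[0,0,0,0,0,0.5,0.75],[0,0,0,0,0,0.5,0.8],[0,0,0,0,0,0.5,0.9],[0,0,0,0,0,0.5,0.9],[0,0,0,0,0,0.5,0.9],[0,0,0,0,0,0.5,0.9]])

```text
time: 10.82
eef_pos: [547.6, -37.5, 14.4]
ee_rot: [3.142, -0.0, 0.03]
force: [-0.2, -1.0, 0.3]
gripper_width: 0.9
grip_force: 0.0
```

Call:
jog_arm(commands=[[0,0,0,0,0,-20,0.9],[0,0,0,0,0,-45,0.9],[0,0,0,0,0,-75,0.9],[0,0,0,0,0,-105,0.9],[0,0,0,-5,0,-130,0.9],[0,0,0,-15,0,-145,0.9],[0,0,0,-25,0,-150,0.6],[0,0,0,-25,0,-150,0.3],[0,0,0,-25,0,-150,0],[0,0,0,-25,0,-150,0]])

```text
time: 11.65
eef_pos: [522.2, -38.2, 163.4]
ee_rot: [-3.141, 0.001, 0.03]
force: [0.3, -0.7, -0.6]
gripper_width: 0.336
grip_force: 0.0
```

Call:
jog_arm(commands=[[0,0,0,0,0,0,0],[0,0,0,0,0,0,0],[0,0,0,0,0,0,0]])

```text
time: 11.9
eef_pos: [522.3, -38.2, 163.4]
ee_rot: [-3.141, 0.001, 0.03]
force: [0.6, -0.1, -1.2]
gripper_width: 0.005
grip_force: 0.0
```

```bash
python3 - <<'E'
from h import *
from scipy.spatial.transform import Rotation as Ro
o=manip.get_obs(); im=snap('wrist','w4'); print(o['eef_pos'],o['ee_rot'],o['gripper_width'])
m=manip.camera_model('wrist'); T=np.array(m['T_tool_cam'])
R=Ro.from_euler('xyz',o['ee_rot']).as_matrix();Rw=R@T[:3,:3]; c=R@T[:3,3]+o['eef_pos']
K=np.array([[m['fx'],0,m['cx']],[0,m['fy'],m['cy']],[0,0,1.]])
def W(uv,z):
    p=cv2.undistortPoints(np.array(uv,float).reshape(-1,1,2),K,np.array(m['distortion'],float)).reshape(-1,2)
    d=np.c_[p,np.ones(len(p))]@Rw.T; return c+d*((z-c[2])/d[:,2])[:,None]
g=cv2.cvtColor(im,cv2.COLOR_RGB2GRAY); cir=cv2.HoughCircles(cv2.medianBlur(g,3),3,1,20,param1=80,param2=15,minRadius=8,maxRadius=40)
u=np.array([np.cos(.03),np.sin(.03)]);t=np.array([547.6,-37.4])+u*12.6
e=np.array([[*(t+u*k),67] for k in(-37,-3,-69)])
print('expected L M S',e.round(1),cv2.projectPoints(e,cv2.Rodrigues(Rw.T)[0],-Rw.T@c,K,np.array(m['distortion'],float))[0].reshape(-1,2).round(1))
for q in cir[0]:
    if 250<q[0]<390: print(q, W([q[:2]],67).round(1))
E
```

```text
[522.27976836 -38.22062387 163.39209155] [-3.14126586e+00  1.47426698e-03  2.98418812e-02] 0.005342781662325009
expected L M S [[523.2 -38.1  67. ]
 [557.2 -37.1  67. ]
 [491.2 -39.1  67. ]] [[321.9 243.3]
 [321.9 193.1]
 [321.8 286.6]]
[320.5 245.5  20. ] [[521.6 -37.3  67. ]]
[320.5 194.5  16.1] [[556.3 -36.2  67. ]]
[321.5 287.5   9.6] [[490.5 -38.9  67. ]]
[303.5 325.5  25.7] [[459.6 -26.8  67. ]]
[330.5 332.5  27.9] [[454.3 -46.6  67. ]]
[297.5 220.5  12.7] [[538.5 -21.7  67. ]]
```

View pics/w4.png

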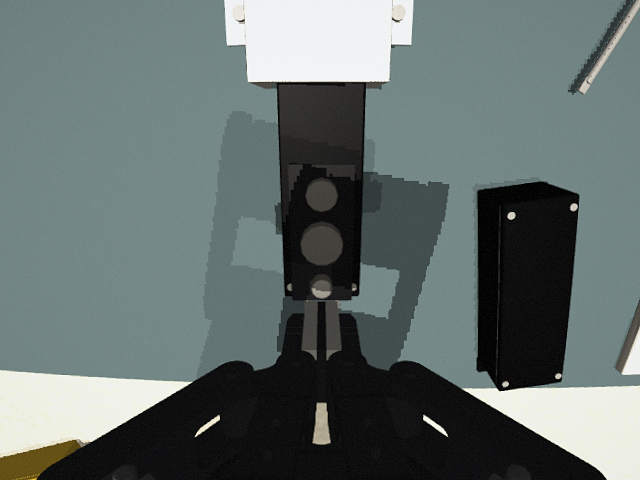

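The wrist view shows the released unit straight in the mouth, with the keys at (321,194), (321,244) and (321,287). They are within 1.5 mm of prediction. Next is the large key.

Call:
jog_arm(commands=[[0,0,0,0,0,25,0],[0,0,0,0,0,50,0],[0,0,0,0,0,70,0],[0,0,0,0,0,82,0],[0,0,0,0,0,90,0],[0,0,0,0,0,93,0],[0,0,0,0,0,95,0],[0,0,0,0,0,97,0],[0,0,0,0,0,98,0],[0,0,0,0,0,98,0]])

```text
time: 12.78
eef_pos: [523.0, -38.4, 67.1]
ee_rot: [3.141, -0.002, 0.03]
force: [-0.2, 0.1, 0.1]
gripper_width: -0.002
grip_force: 0.0
```

Call:
jog_arm(commands=[[0,0,0,0,0,1,0],[0,0,0,0,0,2,0],[0,0,0,0,0,3,0],[0,0,0,0,0,3,0]])

```text
time: 13.12
eef_pos: [523.1, -38.4, 63.9]
ee_rot: [3.141, -0.002, 0.03]
force: [0.6, -0.9, 4.0]
gripper_width: 0.0
grip_force: 1.8
```

Call:
jog_arm(commands=[[0,0,0,0,0,1,0],[0,0,0,0,0,2,0],[0,0,0,0,0,3,0],[0,0,0,0,0,3.7,0],[0,0,0,0,0,3.7,0],[0,0,0,0,0,3.7,0]])

```text
time: 13.62
eef_pos: [523.1, -38.4, 60.4]
ee_rot: [3.141, -0.001, 0.03]
force: [-1.0, 0.7, 7.1]
gripper_width: -0.002
grip_force: 3.3
```

Call:
jog_arm(commands=[[0,0,0,0,0,-4,0],[0,0,0,0,0,-12,0],[0,0,0,0,0,-22,0],[0,0,0,10,0,-24,0],[0,0,0,22,-0.7,-24,0],[0,0,0,31,-0.7,-24,0],[0,0,0,33.6,-0.7,-20,0],[0,0,0,33.6,-0.7,-14,0],[0,0,0,33.6,-0.7,-8,0],[0,0,0,33.6,-0.7,-8,0]])

```text
time: 14.45
eef_pos: [554.8, -36.4, 65.5]
ee_rot: [-3.141, 0.003, 0.03]
force: [0.6, -0.1, 2.6]
gripper_width: -0.002
grip_force: 1.1
```

Call:
jog_arm(commands=[[0,0,0,0,0,1.5,0],[0,0,0,0,0,3,0],[0,0,0,0,0,4,0],[0,0,0,0,0,5,0],[0,0,0,0,0,5,0]])

```text
time: 14.87
eef_pos: [555.4, -36.5, 62.6]
ee_rot: [-3.141, 0.001, 0.03]
force: [-4.1, 0.1, 4.8]
gripper_width: 0.001
grip_force: 2.4
```

Call:
jog_arm(commands=[[0,0,0,-0.5,0,0.8,0],[0,0,0,-1,0,1.6,0],[0,0,0,-1,0,2.2,0],[0,0,0,-1,0,2.2,0],[0,0,0,-1,0,2.2,0]])

```text
time: 15.28
eef_pos: [555.5, -36.5, 61.2]
ee_rot: [-3.142, -0.001, 0.03]
force: [-3.9, 1.2, 5.6]
gripper_width: -0.003
grip_force: 3.0
```

Call:
jog_arm(commands=[[0,0,0,0,0,0.5,0],[0,0,0,0,0,1,0],[0,0,0,0,0,1.2,0],[0,0,0,0,0,1.2,0]])

```text
time: 15.62
eef_pos: [555.5, -36.5, 60.1]
ee_rot: [-3.142, -0.001, 0.03]
force: [-3.9, 1.4, 6.9]
gripper_width: 0.0
grip_force: 3.5
```

Call:
jog_arm(commands=[[0,0,0,0,0,-4,0],[0,0,0,0,0,-12,0],[0,0,0,0,0,-22,0],[0,0,0,-15,0,-26,0],[0,0,0,-35,0.6,-26,0],[0,0,0,-55,0.6,-26,0],[0,0,0,-65,0.6,-24,0],[0,0,0,-65,0.6,-18,0],[0,0,0,-65,0.6,-13,0],[0,0,0,-65,0.6,-13,0]])

```text
time: 16.45
eef_pos: [489.9, -39.1, 71.0]
ee_rot: [-3.141, 0.001, 0.03]
force: [-0.5, -0.3, -1.0]
gripper_width: 0.003
grip_force: 0.0
```

```bash
python3 - <<'E'
from h import *
o=manip.get_obs();print(o['eef_pos'],o['force']);go(490.8,-39,67,.03)
E
```

```text
[489.9391196  -39.06476262  71.0435951 ] [-0.54827364 -0.27840234 -1.01512551]
turn [-0.0003  0.0011 -0.0003] shift [ 0.9 -0.   4. ]
```

Call:
jog_arm(commands=[[0,0,0,1,0,2,0],[0,0,0,1,0,3.5,0],[0,0,0,1,0,5,0],[0,0,0,1,0,6,0],[0,0,0,1,0,7,0],[0,0,0,1,0,8,0],[0,0,0,1,0,8,0]])

```text
time: 17.03
eef_pos: [491.6, -39.1, 64.6]
ee_rot: [3.141, -0.001, 0.03]
force: [0.9, -0.6, 2.8]
gripper_width: 0.0
grip_force: 1.5
```

Call:
jog_arm(commands=[[0,0,0,0,0,1,0],[0,0,0,0,0,2,0],[0,0,0,0,0,2.5,0],[0,0,0,0,0,2.5,0],[0,0,0,0,0,2.5,0]])

```text
time: 17.45
eef_pos: [491.6, -39.1, 62.3]
ee_rot: [3.141, -0.001, 0.03]
force: [0.1, 1.1, 4.3]
gripper_width: 0.001
grip_force: 2.5
```

Call:
jog_arm(commands=[[0,0,0,0,0,1,0],[0,0,0,0,0,2,0],[0,0,0,0,0,2.4,0],[0,0,0,0,0,2.4,0],[0,0,0,0,0,2.4,0]])

```text
time: 17.87
eef_pos: [491.6, -39.2, 60.1]
ee_rot: [3.141, -0.001, 0.03]
force: [-0.3, 1.4, 7.6]
gripper_width: 0.0
grip_force: 3.5
```

Call:
jog_arm(commands=[[0,0,0,0,0,-3,0],[0,0,0,0,0,-8,0],[0,0,0,0,0,-20,0],[0,0,0,0,0,-50,0],[0,0,0,0,0,-80,0],[0,0,0,0,0,-100,0],[0,0,0,0,0,-100,0],[0,0,0,0,0,-100,0]])

```text
time: 18.53
eef_pos: [491.3, -39.3, 160.5]
ee_rot: [3.141, -0.002, 0.03]
force: [-1.0, 0.5, -0.2]
gripper_width: -0.003
grip_force: 0.0
```

```bash
python3 - <<'E'
from h import *
from scipy.spatial.transform import Rotation as Ro
o=manip.get_obs(); im=snap('wrist','w5'); print(o['eef_pos'])
m=manip.camera_model('wrist'); T=np.array(m['T_tool_cam'])
R=Ro.from_euler('xyz',o['ee_rot']).as_matrix();Rw=R@T[:3,:3]; c=R@T[:3,3]+o['eef_pos']
K=np.array([[m['fx'],0,m['cx']],[0,m['fy'],m['cy']],[0,0,1.]])
g=cv2.cvtColor(im,cv2.COLOR_RGB2GRAY); cir=cv2.HoughCircles(cv2.medianBlur(g,3),3,1,20,param1=80,param2=15,minRadius=8,maxRadius=40)
for q in cir[0]:
    if 300<q[0]<340:
        p=cv2.undistortPoints(np.array(q[:2],float).reshape(1,1,2),K,np.array(m['distortion'],float)).reshape(2)
        d=Rw@np.r_[p,1]; print(q,(c+d*(67-c[2])/d[2]).round(1))
E
```

```text
[491.25548513 -39.25612635 160.53626864]
[321.5 200.5  22.3] [522.3 -38.1  67. ]
[319.5 147.5  16.5] [555.2 -35.9  67. ]
[321.5 247.5  11.8] [490.5 -39.1  67. ]
[320.5 335.5  21.6] [422.8 -40.4  67. ]
```

View pics/w5.png

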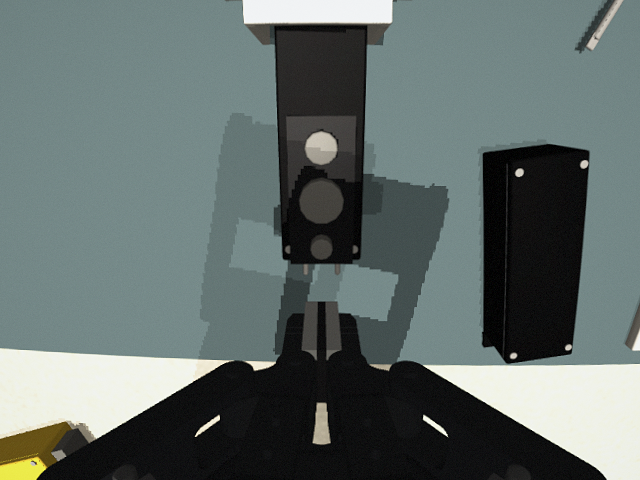

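The wrist view shows the unit still straight and in place in the mouth, with all keys up at (320,148), (321,200) and (321,247). They have moved no more than 1 mm since release.

```bash
python3 -c "
from bench import manip
print(manip.hand_in())"
```

```text
the job is handed in; nothing more can be done
None
```

I slid the unit into the dock until its connector bore on the contacts at about 10 N, let it go, pressed the large, medium and small keys in turn (each about 7 mm down at under 8 N), and handed the job in; no verdict came back.

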